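# Feel along the curved rib of a sanded panel

## Task

Check the sanding by touch: with the fingertips, stroke along the top of the raised curved rib, from its end by the round boss to its plain end, keeping light contact all the way, and then lift clear. Touch lightly enough not to press the panel down to its stop, and do not lift the panel or drag it along on its rest. Leave the panel with the straight rib and everything else on the bench alone.

Things in the scene. Friction and masses are not known exactly. Their poses are not given: they have to be found in the camera images.
- panel_curved: the panel to check: grey primer with remains of red paint, 120 mm (x) by 235 mm (y) by 14 mm, 0.6 kg, with a raised white curved rib. It lies loose and level on a sprung platform and can slide on it if dragged hard; origin under its centre, 66 mm above the table. A flat white round boss, 26 mm in diameter and 4 mm high, stands at its +y end.
- rib_curved: the curved rib, part of the panel: a round-topped bead 14 mm wide, its top 9 mm above the panel's face and 89 mm above the table (unpressed); an arc of 150 mm radius, 193 mm long, its middle bowed to the panel's -x; ends at the panel's y = +90 mm (by the boss) and -90 mm (plain end). Origin and axes are the panel's
- panel_straight: a like panel on a like sprung rest, but its white rib is straight: not to be touched. Origin and axes as for the other panel. The two rests may stand either way round, one left and one right of the robot's centre line.
- rib0 (a point): point on top of the curved rib, at the end by the boss, where the stroke begins (rib0 to rib5 are evenly spaced, 38 mm apart); its axes are the panel's, z up; it sinks with the panel
- rib1 (a point): point on top of the curved rib, one fifth of the way along (rib0 to rib5 are evenly spaced, 38 mm apart); its axes are the panel's, z up; it sinks with the panel
- rib2 (a point): point on top of the curved rib, two fifths along (rib0 to rib5 are evenly spaced, 38 mm apart); its axes are the panel's, z up; it sinks with the panel
- rib3 (a point): point on top of the curved rib, three fifths along (rib0 to rib5 are evenly spaced, 38 mm apart); its axes are the panel's, z up; it sinks with the panel
- rib4 (a point): point on top of the curved rib, four fifths along (rib0 to rib5 are evenly spaced, 38 mm apart); its axes are the panel's, z up; it sinks with the panel
- rib5 (a point): point on top of the curved rib, at the plain end, where the stroke finishes (rib0 to rib5 are evenly spaced, 38 mm apart); its axes are the panel's, z up; it sinks with the panel
- filler_tin: bystander: can, 64 mm in diameter, 75 mm tall; loose, origin under its centre
- sanding_block: bystander: cork block with a black sole, 50 x 90 x 30 mm, lying flat; loose, origin under its centre
- screwdriver: bystander: screwdriver lying flat, under 40 mm tall; loose
- filler_knife: bystander: flat knife with a handle, 200 mm long, lying flat, under 40 mm tall; loose
- tape_roll: bystander: ring 90 mm in diameter, 25 mm tall; loose, origin under its centre
- mixing_cup: bystander: white cup, 64 mm across, 65 mm tall; loose, origin under its centre
- glue_bottle: bystander: slim bottle, 40 mm in diameter, 100 mm tall; loose, origin under its centre
- rest_curved: fixed rest under that panel: steel base 110 x 210 x 16 mm, springs, and a plywood platform whose top is 66 mm above the table; origin under its centre, axes as the panel's. Pressed, platform and panel sink straight down: they yield from about 1 to 4 N on, then about 2 mm per extra newton, to a hard stop at 15 mm, and spring back

How it is judged:
By the outcome, as a careful person would: the job done as asked, in the order asked, and still so for the second after the job is handed in, with the robot touching nothing.
It also fails if it takes over 48 s, if anything falls off the work surface, if the arm or the gripper's body presses on something with over 40 N, if the wrist force passes 120 N, or if a joint passes its speed limit or range.

## Robot

A 6-joint arm with a two-finger parallel gripper is mounted at the origin on the work surface. World frame = base frame: x ahead of the robot, y to its left, z up, the work surface at z = 0. Lengths are in m, angles in rad, forces in N, time in s.
With the tool pointing down it reaches from about 0.3 to 1 m from the base axis. Payload 5.1 kg.
Tool frame: the origin (TCP) lies at the very end of the fingers, on their centre line; the grasp point (between the pads) lies 19 mm behind it; z points along the fingers, y is the direction in which the jaws open and shut (so a half turn about z gives the same grasp; the last joint's range is limited). The gripper opens to 95 mm and grips with 3 to 60 N. Pads are 20 mm wide; open, the fingers measure 119 mm over their backs; the gripper's body (75 mm by 180 mm) begins 59 mm behind the grasp point.
Start: joints at [-1.226, 0.124, 1.65, -0, 1.367, -0.083], TCP at [0.27, -0.591, 0.215] pointing down, gripper open.
Joint ranges: [-2.61, 2.61], [-1.02, 2.33], [0.03, 2.71], [-1.35, 4.49], [0.32, 2.68], [-2.91, 2.91]. Speed limits (rad/s): [2.57, 2.57, 3.14, 3.14, 3.14, 3.14].

## Interface

Orientations are given as a unit quaternion [w, x, y, z].
In Python, from bench import * gives the robot as it stands.
- The arm moves only by the shell command python3 -m crank 'ROWS' [FORCE]. ROWS is JSON, a list of rows, each a list of 7 numbers: the opening, from 0 (shut) to 1 (fully open), then the shift along the tool's x, y, z in cm, then the turn, a rotation vector about the tool's x, y, z in rad. A call has 1 to 10 rows; each row shifts and turns the commanded pose from where the row before left it, along the tool's axes as they then stand; what a row does not reach is not made up. A row lasts 1/12 s, in which the tool goes at most 41.7 mm and 7.16 degrees, less where a joint would pass 70% of its speed; a pose out of reach is approached as far as the arm can. A call is refused whole if a number of a shift passes 4.17 or a number of a turn 0.125, either way. A call with a gripper value outside its range is refused whole. The fingers move at their own pace and stop on an object; FORCE is the grip in N (left out, the last holds). Time passes only in rows, so rows that do not move let the fingers close. It gives the time, the measured TCP pose, the force and the opening at its end, in the units of the state.
- observe(): the state, without advancing time (a new reading comes with each control period).
- capture(name): name is "scene" or "top" or "wrist"; returns the picture (384x512x3 uint8, blue, green, red); there is no depth.
- camera_params(name): a dict with "K" (3x3 intrinsics, pixels), "R" (3x3) and "t" (3): a world point X has camera coordinates R X + t. Camera axes: x right, y down, z forward; pixel columns grow to the right and rows downward; lengths in m; the calibration is good to about 2 mm. A picture is of the moment at which its call begins: read the wrist's pose just before it. camera_params takes no time and is no camera call; for the wrist camera it gives the pose at the moment of the call.
- job_done(): hands the job in, once; it reports no verdict.
The state is a dict: "t": time; "joints": joint angles; "joint_velocities": joint speeds; "joint_efforts": joint torques, N m; "eef_pos": TCP position; "tool_rot": TCP orientation; "contact_force": force on the tool from outside, world axes, zero at the start; "ft_torque": the same for the moment, N m; "gripper_width": opening from 0.0 (shut) to 1.0 (fully open).
Only numpy, scipy, OpenCV 4.12 (cv2) and the standard library are available. Lean on these libraries where they do the work, as an engineer would, in place of code of your own. Each camera call takes 0.05 s, during which the arm holds its last target.

## Working session

There is one attempt and no reset: what is moved stays moved. The work goes in short steps, Python scripts to look and compute and a shell command to move; the robot and the scene stay as the last step left them, time stands still between calls to the robot, and variables do not carry over. Pictures are saved under pics/ and viewed, and the job is handed in when it is done.

```bash
mkdir -p pics; ls; python3 - <<'E'
from bench import *
import cv2
print(observe())
for n in("scene","top"):
    cv2.imwrite(f"pics/{n}0.png",capture(n)); p=camera_params(n); print(n,p)
E
```

```text
pics
{'t': 0.0, 'joints': array([-1.22562657e+00,  1.24498736e-01,  1.65166722e+00,  7.61254103e-06,
        1.36750683e+00, -8.25870377e-02]), 'joint_velocities': array([ 0.00058107, -0.00051071,  0.00028423,  0.00038573,  0.00079539,
       -0.00160137]), 'joint_efforts': array([ 9.35779135e-04, -4.17599702e+01, -3.59932923e+01,  7.74039980e-02,
        4.89701517e-02, -1.69333694e-04]), 'eef_pos': array([ 0.26940447, -0.59083341,  0.21339519]), 'tool_rot': array([-1.03159957e-03,  9.77214706e-01,  2.12250648e-01, -1.32464284e-04]), 'contact_force': array([-0.48155616, -0.11120485, -0.49478332]), 'ft_torque': array([0.0282084 , 0.00467411, 0.01688469]), 'gripper_width': 1.0000464604782888}
scene {'K': array([[445.34999987,   0.        , 254.16883031],
       [  0.        , 445.34999987, 190.99028936],
       [  0.        ,   0.        ,   1.        ]]), 'R': array([[-0.65372207,  0.75667453,  0.0095447 ],
       [ 0.4036626 ,  0.35935381, -0.84138062],
       [-0.64008121, -0.54617624, -0.54035873]]), 't': array([ 0.35431007, -0.14905206,  1.45593009])}
top {'K': array([[425.21136416,   0.        , 257.84841868],
       [  0.        , 425.21136416, 186.71252515],
       [  0.        ,   0.        ,   1.        ]]), 'R': array([[-0.02318278, -0.99970285,  0.00753395],
       [-0.99000186,  0.02190771, -0.13934263],
       [ 0.13913617, -0.01068897, -0.99021557]]), 't': array([-0.00187979,  0.55455279,  0.96595062])}
```

View pics/top0.png

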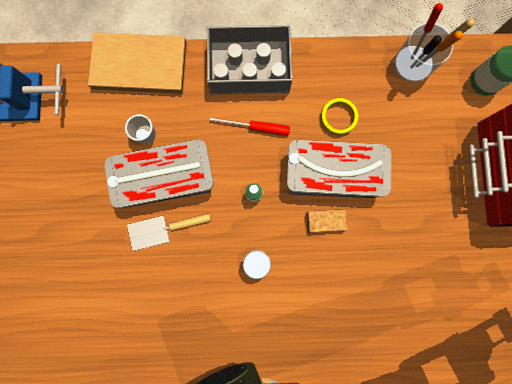

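View pics/scene0.png

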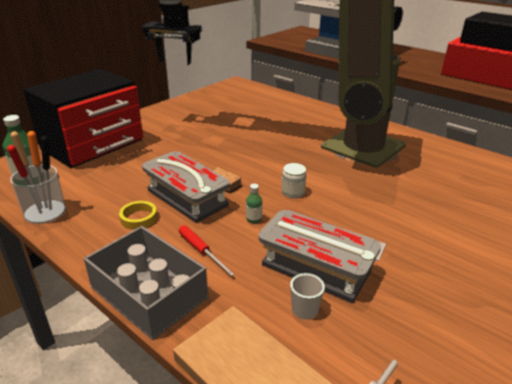

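The top view shows the curved panel on the right, around (339,168). Its boss is at (294,158) and the plain rib end at about (382,163). The straight panel is on the left. Next I measure the rib.

```bash
cat > h.py <<'E'
import numpy as np,cv2
from bench import *
def ray(n,uv,z,p=None):
    p=p or camera_params(n); uv=np.atleast_2d(uv).astype(float)
    d=np.c_[uv,np.ones(len(uv))]@np.linalg.inv(p["K"]).T@p["R"]; c=-p["R"].T@p["t"]
    return (c+d*((z-c[2])/d[:,2])[:,None])
def proj(n,X,p=None):
    p=p or camera_params(n); q=(np.atleast_2d(X)@p["R"].T+p["t"])@p["K"].T
    return q[:,:2]/q[:,2:]
E
python3 - <<'E'
from h import *
im=cv2.imread("pics/top0.png")
roi=im[130:205,275:405]
hsv=cv2.cvtColor(roi,cv2.COLOR_BGR2HSV)
m=((hsv[...,2]>205)&(hsv[...,1]<60)).astype(np.uint8)*255
n,l,s,c=cv2.connectedComponentsWithStats(m); print(s,c)
v=cv2.resize(np.hstack([roi,cv2.cvtColor(m,cv2.COLOR_GRAY2BGR)]),None,fx=3,fy=3,interpolation=0)
cv2.imwrite("pics/m0.png",v)
E
```

```text
[[   0    0  130   75 7296]
 [  13   10  103   55 2196]
 [  39   11    1    1    1]
 [  42   11    7    1    7]
 [  52   12    4    1    4]
 [  57   12   26   16  115]
 [  80   13    8    3   12]
 [  92   15    3    2    4]
 [  98   14    6    5   15]
 [ 110   18    2    2    4]
 [  84   21    4    2    5]
 [  91   21    4    3    6]
 [ 101   20    2    2    2]
 [  89   22    1    2    2]
 [  95   25    2    3    3]
 [  73   27    3    2    6]
 [  99   27    1    1    1]
 [  79   28    2    1    2]
 [  82   28    4    3    5]
 [  90   29    1    1    1]
 [  97   29    1    1    1]
 [  82   30    9    8   22]
 [ 100   30    1    1    1]
 [  91   34    1    1    1]
 [  90   45    5    5    7]
 [  95   45    1    1    1]
 [  56   47    1    1    1]
 [  81   47    2    2    3]
 [  84   46    4    3    5]
 [  67   48    2    1    2]
 [  76   48    3    1    3]
 [  84   53    3    1    3]
 [  89   53    3    1    3]
 [  99   53    1    1    1]
 [ 101   53    1    1    1]
 [ 106   61    1    1    1]
 [ 114   60    1    1    1]
 [ 112   62    2    2    2]
 [ 102   64    1    1    1]
 [ 105  
[... 481 characters left out ...]
  ]
 [ 99.          27.        ]
 [ 79.5         28.        ]
 [ 83.6         28.6       ]
 [ 90.          29.        ]
 [ 97.          29.        ]
 [ 86.          33.95454545]
 [100.          30.        ]
 [ 91.          34.        ]
 [ 92.          47.28571429]
 [ 95.          45.        ]
 [ 56.          47.        ]
 [ 81.33333333  47.33333333]
 [ 85.8         46.6       ]
 [ 67.5         48.        ]
 [ 77.          48.        ]
 [ 85.          53.        ]
 [ 90.          53.        ]
 [ 99.          53.        ]
 [101.          53.        ]
 [106.          61.        ]
 [114.          60.        ]
 [112.5         62.5       ]
 [102.          64.        ]
 [106.          65.        ]]
```

View pics/m0.png

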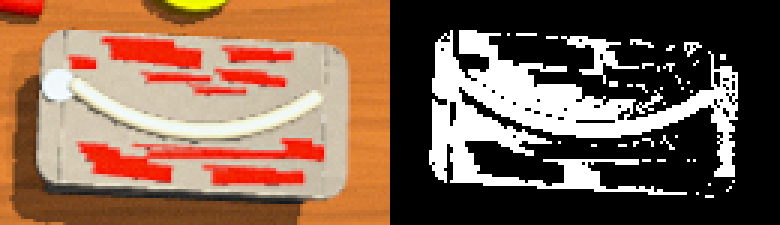

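The crop shows the rib and boss clearly, but the threshold is too low and lets panel grey into the mask. I'll tighten it and fit the known 150 mm circle to the mask.

```bash
python3 - <<'E'
from h import *
from scipy.optimize import least_squares
im=cv2.imread("pics/top0.png")
roi=im[130:205,275:405]
m=(roi.min(axis=2)>222).astype(np.uint8)
n,l,s,c=cv2.connectedComponentsWithStats(m); k=1+np.argsort(-s[1:,4])[:3]; print(s[k],c[k]+[275,130])
cv2.imwrite("pics/m1.png",cv2.resize(m*255,None,fx=4,fy=4,interpolation=0))
ys,xs=np.nonzero(l>0)
P=ray("top",np.c_[xs+275,ys+130],0.087)[:,:2]
# boss
bp=(xs+275<302); 
b=ray("top",np.c_[xs+275,ys+130][bp],0.084)[:,:2]; b0=(b.min(0)+b.max(0))/2; print("boss",b.mean(0),b0,np.ptp(b,axis=0))
Q=P[(xs+275>303)]
f=lambda q:np.hypot(Q[:,0]-q[0],Q[:,1]-q[1])-.150
r=least_squares(f,[.78,-.19],loss="soft_l1",f_scale=.004); C=r.x
print("centre",C,"rms",np.sqrt(np.mean(f(C)**2)),np.abs(f(C)).max())
r2=least_squares(lambda q:np.hypot(Q[:,0]-q[0],Q[:,1]-q[1])-q[2],[.78,-.19,.15],loss="soft_l1",f_scale=.004);print("free",r2.x)
a=np.arctan2(Q[:,1]-C[1],-(Q[:,0]-C[0])); print("ang range",a.min(),a.max())
E
```

```text
[[ 25  27  82  18 267]
 [ 14  23  10  10  80]] [[339.54307116 168.21722846]
 [293.6625     157.55      ]]
boss [ 0.61322869 -0.09820786] [ 0.61341017 -0.10014102] [0.02115309 0.02752419]
centre [ 0.72475144 -0.21205711] rms 0.0020410895322527777 0.003957115511835113
free [ 0.72385846 -0.21201693  0.14916061]
ang range -0.5798288152469369 0.6700871090057331
```

View pics/m1.png

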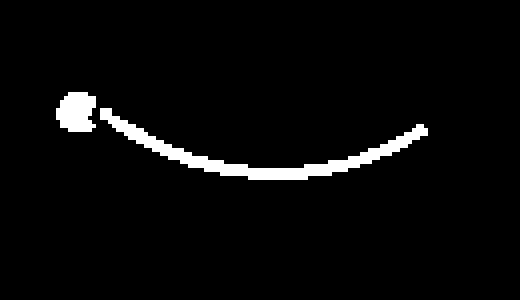

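The rib arc fits well, with an rms of 2 mm that includes the bead's width. Next I shut the fingers, square the tool to the world and rise, then go above the rib for a wrist view.

```bash
python3 -m crank '[[0,0,0,-2,0,0,0.107],[0,0,0,-2,0,0,0.107],[0,0,0,-2,0,0,0.107],[0,0,0,-2,0,0,0.107],[0,0,0,0,0,0,0]]' 20; python3 -c "
from bench import *;s=observe();print(s['eef_pos'],s['tool_rot'],s['contact_force'])"
```

```text
t: 0.52
eef_pos: [0.2703, -0.593, 0.2997]
tool_rot: [0.004, 1.0, -0.001, 0.001]
contact_force: [-0.5, -0.5, 0.9]
gripper_width: 0.706
[ 0.27025137 -0.59304936  0.29966164] [ 3.55737830e-03  9.99992385e-01 -9.34544165e-04  1.30441109e-03] [-0.46793491 -0.46451299  0.85995993]
```

```bash
python3 -m crank '[[0,2,-3,0,0,0,0],[0,2,-3,0,0,0,0],[0,2,-3,0,0,0,0],[0,2,-3,0,0,0,0],[0,2,-3,0,0,0,0],[0,2,-3,0,0,0,0],[0,2,-3,0,0,0,0],[0,2,-3,0,0,0,0],[0,2,-3,0,0,0,0],[0,2,-3,0,0,0,0]]' >/dev/null; python3 -m crank '[[0,3,-3,0,0,0,0],[0,3,-3,0,0,0,0],[0,3,-2,0,0,0,0],[0,0,0,0,0,0,0],[0,0,0,0,0,0,0],[0,0,0,0,0,0,0]]'; python3 -c "
from h import *
s=observe();print(s['eef_pos'],s['tool_rot'],s['contact_force'])
p=camera_params('wrist');im=capture('wrist');cv2.imwrite('pics/w0.png',im)
np.savez('w0.npz',**p);print(p)"
```

```text
t: 1.85
eef_pos: [0.5581, -0.2124, 0.2931]
tool_rot: [-0.0, 1.0, 0.001, -0.001]
contact_force: [-0.2, 0.5, -0.2]
gripper_width: 0.007
[ 0.55805304 -0.21243364  0.29307803] [-3.11211785e-04  9.99998868e-01  8.76138581e-04 -1.18266829e-03] [-0.18628294  0.45236224 -0.24813674]
{'K': array([[336.38802707,   0.        , 257.15431765],
       [  0.        , 336.38802707, 192.00380011],
       [  0.        ,   0.        ,   1.        ]]), 'R': array([[ 6.73364650e-04, -9.99999730e-01,  2.94770052e-04],
       [-9.71192484e-01, -5.83724423e-04,  2.38295654e-01],
       [-2.38295417e-01, -4.46738328e-04, -9.71192615e-01]]), 't': array([-0.21350061,  0.49601739,  0.59734699])}
```

View pics/w0.png

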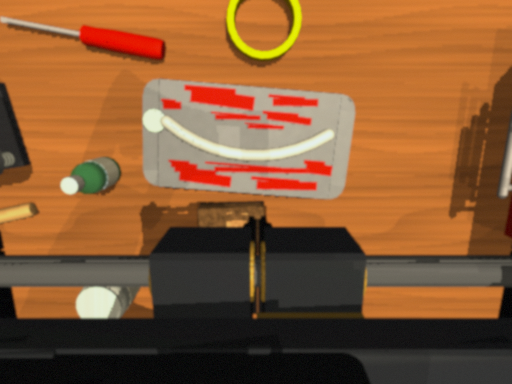

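The wrist view shows the whole rib, with the boss at (153,120), the plain end at (331,134) and the lowest bow point at about (255,156). I'll repeat the fit here.

```bash
python3 - <<'E'
from h import *
from scipy.optimize import least_squares
im=cv2.imread("pics/w0.png"); p=dict(np.load("w0.npz"))
roi=im[75:205,135:360].astype(int)
print(im[156,255],im[120,153],im[134,230])
m=((roi.min(axis=2)>190)).astype(np.uint8)
n,l,s,c=cv2.connectedComponentsWithStats(m); k=1+np.argsort(-s[1:,4])[:4]; print(s[k],c[k]+[135,75])
m=np.isin(l,k[s[k,4]>60])
ys,xs=np.nonzero(m); uv=np.c_[xs+135,ys+75]
cv2.imwrite("pics/m2.png",cv2.resize(m.astype(np.uint8)*255,None,fx=3,fy=3,interpolation=0))
B=uv[uv[:,0]<166]; b=ray("w",B,.084,p)[:,:2]; print("boss",(b.min(0)+b.max(0))/2,np.ptp(b,axis=0))
Q=ray("w",uv[uv[:,0]>168],.087,p)[:,:2]
for free in(0,1):
  f=lambda q:np.hypot(Q[:,0]-q[0],Q[:,1]-q[1])-(q[2] if free else .15)
  r=least_squares(f,[.72,-.21,.15],loss="soft_l1",f_scale=.004);C=r.x;print(free,C,np.sqrt(np.mean(f(C)**2)))
  a=np.arctan2(Q[:,1]-C[1],-(Q[:,0]-C[0])); print("ang",a.min(),a.max())
# panel outline: non-orange, grey or red region
h=cv2.cvtColor(im[70:205,130:365],cv2.COLOR_BGR2HSV)
g=((h[...,1]<70)|((h[...,0]<4)|(h[...,0]>174))&(h[...,1]>180)).astype(np.uint8)
g=cv2.morphologyEx(g,cv2.MORPH_OPEN,np.ones((5,5)))
g=cv2.morphologyEx(g,cv2.MORPH_CLOSE,np.ones((9,9)))
cs=max(cv2.findContours(g,0,1)[0],key=cv2.contourArea)[:,0]+[130,70]
R=cv2.minAreaRect(ray("w",cs,.08,p)[:,:2].astype(np.float32)*1000);print("rect mm",R)
E
```

```text
[211 235 229] [211 239 230] [155 174 183]
[[  28   43  170   40 1201]
 [   9   35   19   21  317]] [[250.86178185 144.84263114]
 [152.76656151 119.829653  ]]
boss [ 0.6128212  -0.10016548] [0.02151321 0.02347706]
0 [ 0.72522002 -0.2125648   0.15      ] 0.0022019687401555813
ang -0.5851026251493774 0.7057592660572566
1 [ 0.72428625 -0.21251753  0.14912495] 0.002201326673370232
ang -0.5888230085581835 0.709642363261482
rect mm ((589.3124389648438, -201.06764221191406), (232.64910888671875, 118.56321716308594), 85.62893676757812)
```

View pics/m2.png

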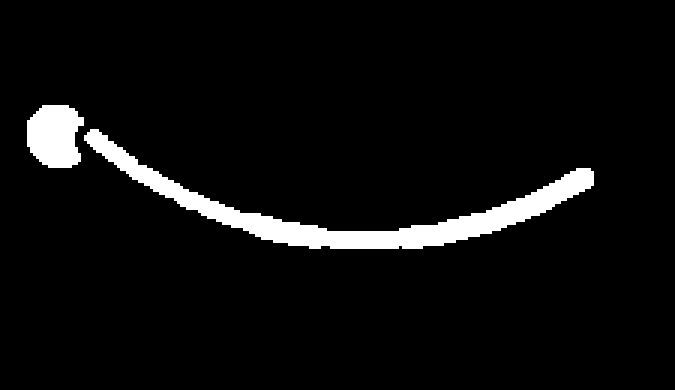

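The two views agree within about 1 mm: the arc centre is (0.725,-0.2125) and the panel yaw about -0.07. Now I go above rib0 and descend to about 15 mm over it.

```bash
python3 -m crank '[[0,1.8,-3.3,0,0,0,0],[0,1.8,-3.3,0,0,0,0],[0,1.7,-3.2,0,0,0,0],[0,0,0,3,0,0,0],[0,0,0,3,0,0,0],[0,0,0,3,0,0,0],[0,0,0,3,0,0,0],[0,0,0,3,0,0,0],[0,0,0,2.5,0,0,0],[0,0,0,0,0,0,0]]' >/dev/null; python3 -m crank '[[0,0,0,0,0,0,0],[0,0,0,0,0,0,0],[0,0,0,0,0,0,0],[0,0,0,0,0,0,0]]'; python3 -c "
from h import *
s=observe();print(s['eef_pos'],s['contact_force'])
cv2.imwrite('pics/s1.png',cv2.resize(capture('scene')[120:230,120:270],None,fx=5,fy=5))"
```

```text
t: 3.07
eef_pos: [0.6131, -0.1153, 0.1225]
tool_rot: [0.001, 1.0, -0.0, 0.002]
contact_force: [0.2, 0.4, -0.1]
gripper_width: 0.002
[ 0.61310872 -0.11526698  0.12249493] [ 0.1894674   0.43665361 -0.0987491 ]
```

View pics/s1.png

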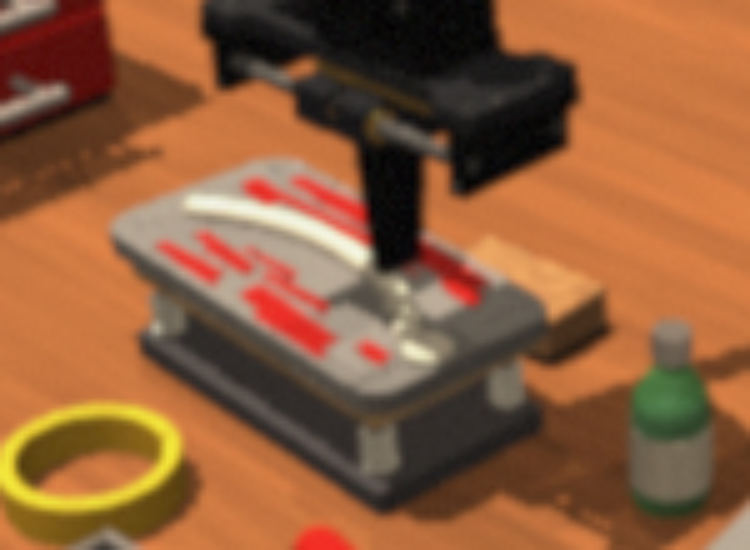

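The shut fingertips hover above the rib near the boss end, at (395,260) in the crop. Descending slowly until contact.

```bash
python3 -m crank '[[0,-0.2,-0.1,1,0,0,0],[0,0,0,1,0,0,0],[0,0,0,0.8,0,0,0],[0,0,0,0,0,0,0],[0,0,0,0,0,0,0],[0,0,0,0,0,0,0]]';  python3 -m crank '[[0,0,0,0.2,0,0,0],[0,0,0,0.2,0,0,0],[0,0,0,0.1,0,0,0],[0,0,0,0,0,0,0],[0,0,0,0,0,0,0]]'; python3 -m crank '[[0,0,0,0.1,0,0,0],[0,0,0,0.1,0,0,0],[0,0,0,0,0,0,0],[0,0,0,0,0,0,0]]'
```

```text
t: 3.62
eef_pos: [0.6095, -0.1135, 0.0913]
tool_rot: [-0.0, 1.0, -0.0, -0.0]
contact_force: [0.2, -0.5, 0.8]
gripper_width: 0.003
t: 4.03
eef_pos: [0.6102, -0.1137, 0.0873]
tool_rot: [0.0, 1.0, -0.0, 0.001]
contact_force: [0.5, 0.3, 2.1]
gripper_width: 0.004
t: 4.37
eef_pos: [0.6101, -0.1137, 0.0851]
tool_rot: [0.0, 1.0, -0.0, 0.001]
contact_force: [1.4, -0.5, 3.1]
gripper_width: 0.005
```

Contact is made: about 3 N with the panel sunk about 4 mm. Working out the stroke increments.

```bash
python3 -c "
from h import *
s=observe();print(s['eef_pos'],s['contact_force'])
C=np.array([.725,-.2124]);a=np.linspace(.71,-.595,41);P=np.c_[C[0]-.15*np.cos(a),C[1]+.15*np.sin(a)]
d=np.diff(P,axis=0)*100
for i in range(0,40,2):print(i,'tool dx %.2f dy %.2f'%(d[i:i+2,0].mean(),-d[i:i+2,1].mean()),P[i+2].round(4))
"
```

```text
[ 0.61013091 -0.1137048   0.08506601] [ 1.44401855 -0.48111538  3.13291935]
0 tool dx -0.31 dy 0.38 [ 0.6051 -0.1223]
2 tool dx -0.28 dy 0.40 [ 0.5995 -0.1303]
4 tool dx -0.25 dy 0.42 [ 0.5944 -0.1386]
6 tool dx -0.23 dy 0.43 [ 0.5899 -0.1473]
8 tool dx -0.20 dy 0.45 [ 0.5859 -0.1562]
10 tool dx -0.17 dy 0.46 [ 0.5825 -0.1654]
12 tool dx -0.14 dy 0.47 [ 0.5798 -0.1748]
14 tool dx -0.11 dy 0.48 [ 0.5776 -0.1844]
16 tool dx -0.08 dy 0.48 [ 0.5761 -0.194 ]
18 tool dx -0.04 dy 0.49 [ 0.5752 -0.2038]
20 tool dx -0.01 dy 0.49 [ 0.575  -0.2136]
22 tool dx 0.02 dy 0.49 [ 0.5754 -0.2233]
24 tool dx 0.05 dy 0.49 [ 0.5764 -0.2331]
26 tool dx 0.08 dy 0.48 [ 0.5781 -0.2427]
28 tool dx 0.11 dy 0.48 [ 0.5804 -0.2522]
30 tool dx 0.15 dy 0.47 [ 0.5833 -0.2616]
32 tool dx 0.18 dy 0.46 [ 0.5868 -0.2707]
34 tool dx 0.20 dy 0.44 [ 0.5909 -0.2796]
36 tool dx 0.23 dy 0.43 [ 0.5956 -0.2882]
38 tool dx 0.26 dy 0.41 [ 0.6008 -0.2965]
```

```bash
python3 -m crank '[[0,-0.31,0.38,0,0,0,0],[0,-0.31,0.38,0,0,0,0],[0,-0.28,0.4,0,0,0,0],[0,-0.28,0.4,0,0,0,0],[0,-0.25,0.42,0,0,0,0]]'
```

```text
t: 4.78
eef_pos: [0.595, -0.1336, 0.0847]
tool_rot: [-0.0, 1.0, -0.0, 0.0]
contact_force: [1.7, 3.0, 3.7]
gripper_width: 0.006
```

```bash
python3 - <<'E'
from h import *
s=observe();print(s['eef_pos'],s['contact_force'])
im=capture("top");cv2.imwrite("pics/top1.png",im)
o=cv2.imread("pics/top0.png")
for q in(o,im):
    m=(q[130:205,275:405].min(axis=2)>222).astype(np.uint8)
    n,l,st,c=cv2.connectedComponentsWithStats(m); k=1+np.argsort(-st[1:,4])[:3]; print(st[k].tolist(),(c[k]+[275,130]).tolist())
cv2.imwrite("pics/cmp1.png",np.vstack([cv2.resize(q[130:205,275:405],None,fx=4,fy=4) for q in(o,im)]))
E
```

```text
[ 0.59498807 -0.13361411  0.08470085] [1.74560914 3.04541794 3.68484694]
[[25, 27, 82, 18, 267], [14, 23, 10, 10, 80]] [[339.5430711610487, 168.21722846441946], [293.6625, 157.55]]
[[96, 31, 10, 8, 42], [68, 41, 4, 2, 6]] [[375.5952380952381, 164.54761904761904], [344.8333333333333, 171.33333333333334]]
```

View pics/cmp1.png

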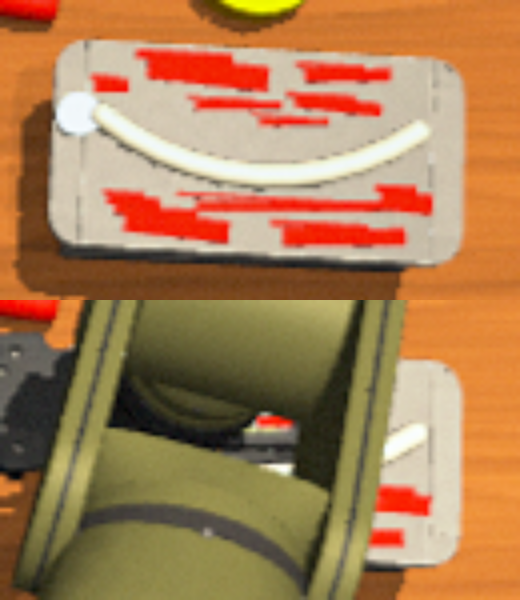

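The arm hides the boss. The panel's plain end is visible and has shifted less than 1 px to the left, which the sinking explains, so the panel isn't being dragged. Continuing slightly lighter.

```bash
python3 -m crank '[[0,-0.25,0.42,-0.05,0,0,0],[0,-0.23,0.43,0,0,0,0],[0,-0.23,0.43,0,0,0,0],[0,-0.2,0.45,0,0,0,0],[0,-0.2,0.45,0,0,0,0]]';python3 -m crank '[[0,-0.17,0.46,0,0,0,0],[0,-0.17,0.46,0,0,0,0],[0,-0.14,0.47,0,0,0,0],[0,-0.14,0.47,0,0,0,0],[0,-0.11,0.48,0,0,0,0]]'
```

```text
t: 5.25
eef_pos: [0.5839, -0.1556, 0.085]
tool_rot: [-0.0, 1.0, -0.0, -0.0]
contact_force: [1.6, 2.1, 2.7]
gripper_width: 0.008
t: 5.67
eef_pos: [0.5766, -0.179, 0.0851]
tool_rot: [-0.0, 1.0, -0.0, -0.0]
contact_force: [1.6, 3.1, 3.5]
gripper_width: 0.002
```

```bash
python3 -m crank '[[0,-0.05,0.48,0,0,0,0],[0,-0.03,0.48,0,0,0,0],[0,-0.05,0.48,0,0,0,0],[0,-0.04,0.49,0,0,0,0],[0,-0.04,0.49,0,0,0,0]]';python3 -m crank '[[0,-0.01,0.49,0,0,0,0],[0,-0.01,0.49,0,0,0,0],[0,0.02,0.49,0,0,0,0],[0,0.02,0.49,0,0,0,0],[0,0.05,0.49,0,0,0,0]]'
```

```text
t: 6.08
eef_pos: [0.5747, -0.2032, 0.0851]
tool_rot: [-0.0, 1.0, -0.0, -0.0]
contact_force: [-0.3, 3.2, 4.3]
gripper_width: 0.011
t: 6.5
eef_pos: [0.5754, -0.2277, 0.085]
tool_rot: [-0.0, 1.0, -0.0, -0.0]
contact_force: [-0.4, 3.9, 3.1]
gripper_width: 0.004
```

```bash
python3 - <<'E'
from h import *
p=camera_params("wrist");im=capture("wrist");cv2.imwrite("pics/w1.png",im);np.savez("w1.npz",**p)
a=cv2.imread("pics/scene0.png");b=capture("scene")
cv2.imwrite("pics/s2.png",np.vstack([cv2.resize(q[140:220,130:250],None,fx=3.5,fy=3.5) for q in(a,b)]))
E
```

```text
(no output)
```

View pics/s2.png

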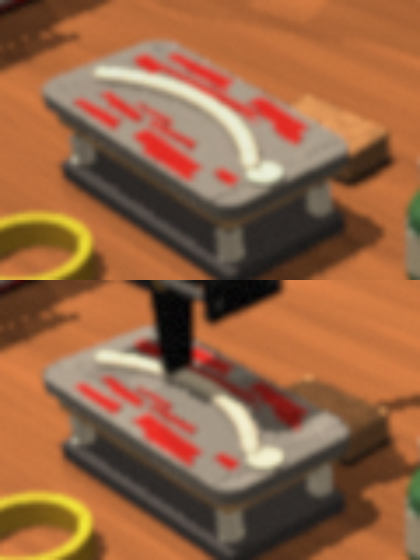

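View pics/w1.png

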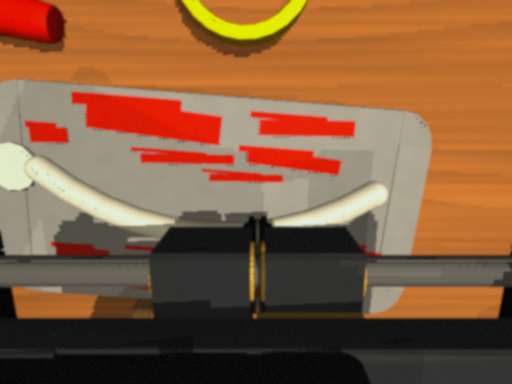

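Fingertips are on the rib and the panel looks undisturbed. In the wrist view the boss is at (13,167) and the plain rib end's tip is at about (385,192). I'll check for drift numerically.

```bash
python3 - <<'E'
from h import *
p=dict(np.load("w1.npz"));q=dict(np.load("w0.npz"))
print("end rib now",ray("w",[383,191],.083,p),"before",ray("w",[331.5,134],.087,q))
print("panel corner-edge now",ray("w",[[431,145]],.076,p),"before",ray("w",[[354,105]],.080,q))
print("boss right-bottom",ray("w",[13,167],.080,p))
E
```

```text
end rib now [[ 0.60005246 -0.29421092  0.083     ]] before [[ 0.59803086 -0.29495209  0.087     ]]
panel corner-edge now [[ 0.6232791  -0.32005093  0.076     ]] before [[ 0.62905863 -0.31954511  0.08      ]]
boss right-bottom [[ 0.61251915 -0.10068051  0.08      ]]
```

No drift: the boss is still at (0.6125,-0.1007), against (0.6128,-0.1002) before. Finishing the stroke.

```bash
python3 -m crank '[[0,0.05,0.49,0,0,0,0],[0,0.08,0.48,0,0,0,0],[0,0.08,0.48,0,0,0,0],[0,0.11,0.48,0,0,0,0],[0,0.11,0.48,0,0,0,0]]';python3 -m crank '[[0,0.15,0.47,0,0,0,0],[0,0.15,0.47,0,0,0,0],[0,0.18,0.46,0,0,0,0],[0,0.18,0.46,0,0,0,0],[0,0.2,0.44,0,0,0,0]]'
```

```text
t: 7.02
eef_pos: [0.5798, -0.2518, 0.0851]
tool_rot: [-0.0, 1.0, -0.0, -0.0]
contact_force: [-0.0, 2.3, 3.4]
gripper_width: 0.006
t: 7.43
eef_pos: [0.5885, -0.2749, 0.0851]
tool_rot: [-0.0, 1.0, -0.0, -0.0]
contact_force: [-0.6, 2.2, 3.0]
gripper_width: 0.004
```

```bash
python3 -m crank '[[0,0.2,0.44,0,0,0,0],[0,0.23,0.43,0,0,0,0],[0,0.23,0.43,0,0,0,0],[0,0.26,0.41,0,0,0,0],[0,0.26,0.41,0,0,0,0],[0,0,0,0,0,0,0],[0,0,0,0,0,0,0]]'
```

```text
t: 8.02
eef_pos: [0.6013, -0.2974, 0.0859]
tool_rot: [0.002, 1.0, -0.0, 0.001]
contact_force: [1.9, -3.1, 3.5]
gripper_width: 0.004
```

The tip has reached the plain end at (0.601,-0.297) and is still in contact. Lifting straight up.

```bash
python3 -m crank '[[0,0,0,-0.3,0,0,0],[0,0,0,-0.5,0,0,0],[0,0,0,-1.5,0,0,0],[0,0,0,-3,0,0,0],[0,0,0,-3,0,0,0],[0,0,0,-3,0,0,0],[0,0,0,-3,0,0,0],[0,-3,0,-3,0,0,0],[0,-3,0,-3,0,0,0],[0,0,0,0,0,0,0]]'; python3 -m crank '[[0,0,0,0,0,0,0],[0,0,0,0,0,0,0],[0,0,0,0,0,0,0],[0,0,0,0,0,0,0]]'; python3 - <<'E'
from h import *
p=camera_params("wrist");im=capture("wrist");cv2.imwrite("pics/w2.png",im);np.savez("w2.npz",**p)
print(observe()["contact_force"])
E
```

```text
t: 8.85
eef_pos: [0.5405, -0.2966, 0.2969]
tool_rot: [0.003, 1.0, -0.001, 0.005]
contact_force: [2.0, -0.1, 2.1]
gripper_width: 0.005
t: 9.18
eef_pos: [0.5411, -0.2949, 0.2848]
tool_rot: [-0.001, 1.0, 0.0, -0.002]
contact_force: [0.3, -0.7, 0.1]
gripper_width: 0.006
[1.45728835 0.31536164 1.09359338]
```

View pics/w2.png

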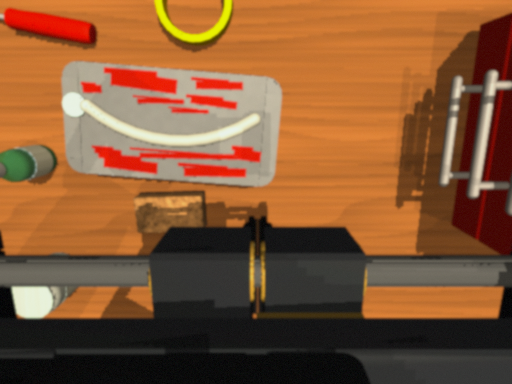

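The fingers are clear of the panel, with the boss at (73,104) and the plain end at (258,118). Last check on drift before handing in.

```bash
python3 - <<'E'
from h import *
p=dict(np.load("w2.npz"))
print("boss",ray("w",[73,104],.084,p),"end",ray("w",[258,118],.087,p))
im=cv2.imread("pics/w2.png");u0,v0=55,55
m=(im[55:195,55:290].min(axis=2)>190).astype(np.uint8)
n,l,s,c=cv2.connectedComponentsWithStats(m);k=1+np.argsort(-s[1:,4])[:2];print(s[k].tolist(),c[k].tolist())
ys,xs=np.nonzero(np.isin(l,k));uv=np.c_[xs+55,ys+55]
b=ray("w",uv[uv[:,0]<85],.084,p)[:,:2];print("boss",(b.min(0)+b.max(0))/2)
from scipy.optimize import least_squares
Q=ray("w",uv[uv[:,0]>90],.087,p)[:,:2]
print(least_squares(lambda q:np.hypot(*(Q-q).T)-.15,[.72,-.21],loss="soft_l1",f_scale=.004).x)
print(observe()["t"]); job_done()
E
```

```text
boss [[ 0.61288668 -0.09930171  0.084     ]] end [[ 0.59827356 -0.29616821  0.087     ]]
[[8, 38, 195, 50, 1640]] [[91.06463414634146, 67.86524390243902]]
boss [ 0.61280118 -0.09980979]
[ 0.72535785 -0.21267496]
9.2333
the job is handed in; nothing more can be done
```

I stroked the curved rib with the shut fingertips from the boss end to the plain end, lifted clear, and handed the job in at 9.2 s of the 48 s allowed.

- **Contact:** Every reading along the stroke showed contact, at about 2.7–4.3 N vertical. I read it about every five rows (0.4 s), not continuously. The panel sank about 4 mm, well short of its 15 mm stop.
- **Side force:** Friction pushed sideways on the fingers with up to about 4 N, which is high for so light a touch. I checked for drag at two points along the stroke and again after lifting.
- **Panel position:** After the stroke, the boss was at (0.6128, -0.0998), against (0.6128, -0.1002) before. The rib's arc centre also matched within 0.2 mm, so I found no drag.
- **Bystanders:** The arm went nowhere near the straight panel or the loose items, and nothing looked disturbed in the pictures. I did not measure their positions.
- **Disagreements:** The tip ran up to 2 mm off the rib's centre line mid-stroke, and I corrected it. The last force reading, taken in the air, was still 1–1.5 N; it had read near zero just before, so I put it down to settling or noise.

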